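# Pull out the air-fryer drawer and hold its basket release down

## Robot

A 6-joint arm with a two-finger parallel gripper is mounted at the origin on a cart in front of the work surface, level with it; the furniture and walls round the work are solid. World frame = base frame: x ahead of the robot, y to its left, z up, the work surface at z = 0. Lengths are in m, angles in rad, forces in N, time in s.
With the tool pointing down it reaches from about 0.35 to 0.725 m from the base axis. Payload 4.3 kg.
Tool frame: the origin (TCP) lies at the very end of the fingers, on their centre line; the grasp point (between the pads) lies 19 mm behind it; z points along the fingers, y is the direction in which the jaws open and shut (so a half turn about z gives the same grasp; the last joint's range is limited). The gripper opens to 85 mm and grips with 20 to 120 N. Pads are 22 mm wide; open, the fingers measure 114 mm over their backs; the gripper's body (76 mm by 85 mm) begins 54 mm behind the grasp point. The pads swing forward as they close: fully open they stand 13 mm farther back than shut.
Start: joints at [-1.404, 0.377, 0.081, 1.274, 0, 1.46], TCP at [0.157, -0.553, 0.231] pointing down, gripper open.
Joint ranges: [-2.72, 2.72], [-0.84, 1.66], [-1.02, 1.22], [-1.77, 2.12], [-1.37, 1.28], [-3.14, 3.14]. Speed limits (rad/s): [2.57, 2.57, 3.14, 3.14, 3.14, 3.14].

## Interface

Orientations are given as a 3x3 rotation matrix whose columns are the frame's x, y, z axes.
In Python, from plant import robot, capture gives the robot as it stands.
- The arm moves only by the tool apply_moves, never from a script. Its argument "plan" is a list that holds one entry, the list of rows, each a list of 7 numbers: the shift along the world's x, y, z normalised to -1 to 1, where 1 is 25 mm, then the turn, a rotation vector about the world's x, y, z normalised to -1 to 1, where 1 is 6 degrees, then the closure, from -1 (fully open) to 1 (shut). A call has exactly 5 rows; each row shifts and turns the commanded pose from where the row before left it; what a row does not reach is not made up. A row lasts 1/12 s, in which the tool goes at most 41.7 mm and 7.16 degrees, less where a joint would pass 70% of its speed; a pose out of reach is approached as far as the arm can. A call with a number of a shift or a turn outside -1 to 1 is refused whole. A call with a gripper value outside its range is refused whole. The fingers move at their own pace and stop on an object; "squeeze" is the grip in N (left out, the last holds). Time passes only in rows, so rows that do not move let the fingers close, or fill a call up. It gives the time, the measured TCP pose, the force and the opening at its end, in the units of the state.
- robot.read_state(): the state, without advancing time (a new reading comes with each control period).
- capture(name): name is "scene" or "top" or "wrist"; returns a dict with "image" (480x640x3 uint8, red, green, blue), "range_z" (480x640 float32, m along the optical axis (not along the pixel's ray), 0 where there is no reading), "fovy" (degrees; the focal length in pixels is half the picture's height over the tangent of half this angle, whatever the lens; pixels are square), "cx", "cy" (the principal point, pixels), "position" and "attitude" of the camera in the world. Camera axes: x right, y down, z forward; pixel columns grow to the right and rows downward; lengths in m; the calibration is good to about 2 mm. A picture is of the moment at which its call begins.
- robot.finish_job(): hands the job in, once; it reports no verdict.
The state is a dict: "clock": time; "joint_positions": joint angles; "dq": joint speeds; "joint_torque": joint torques, N m; "position": TCP position; "tcp_rot": TCP orientation; "force": force on the tool from outside, world axes, zero at the start; "ft_torque": the same for the moment, N m; "grip_width": finger opening in m.
Only numpy, scipy, OpenCV 4.12 (cv2) and the standard library are available. Lean on these libraries where they do the work, as an engineer would, in place of code of your own. Each camera call takes 0.05 s, during which the arm holds its last target.

## Task

I want to lift the basket out of the air fryer: pull its drawer straight out to its stop, and only then press the release button on top of the drawer's handle right down and keep it down. Finish while still holding the button down with the fingers, pressing firmly but without leaning hard on it (about 10 N will do, stay under 25 N), with the drawer still fully out. Leave the things standing around it where they are.

Things in the scene. Friction and masses are not known exactly. Their poses are not given: they have to be found in the camera images.
- fryer: compact drawer-type air fryer (all sizes here in mm), grey housing 200 deep x 220 wide x 250 high, fixed on the worktop. Origin: centre of its underside. Its own -x is its front, the way the drawer comes out; y across, z up. It may stand turned by up to 0.3 rad. The housing above the drawer (from z 154) has its front at x = -100 with two small dials that reach x = -119; the shut drawer's front panel (206 wide, z 18 to 150) stands at x = -114
- handle_grip (a point): point at which to grip the black handle, in the middle of its width and height, 98 out from the drawer's front panel. The handle is one straight bar that sticks out of the panel's middle: 124 long, so it ends 26 beyond this point, 32 wide (across, the fryer's y), 26 high, rounded; its top is 13 above this point. Pinch it across its width, from above; this point is 115 above the worktop and moves with the drawer
- release_top (a point): centre of the top of the release button, a ribbed grey oblong 36 (along the handle) x 22 (across) that stands 14 proud of the handle's top, 46 nearer to the drawer's panel than handle_grip. It moves with the drawer and the button
- fryer_drawer (a joint): how far the drawer is out, m: 0 shut, 0.090 at its stop; starts a little ajar, 0.008 to 0.03. Slides with about 3 N of friction plus light damping, stays where it is left
- release (a joint): how far the button is pressed down, m: 0 up, 0.012 at its stop. Its spring takes 3 N to start and 7 N at the stop, and pushes it up again when let go; fully down it is still 2 mm proud of the handle
- mug: plain cream mug with a handle, 82 x 114 x 91. A bystander, to be left alone
- tin: short food tin, diameter 75, 58 high, beside the fryer's drawer on its right. A bystander, to be left alone
- jar: slim spice jar with a dark cap, diameter 41, 105 high, beside the fryer's drawer on its left. A bystander, to be left alone
- jar_b: slim spice jar with a dark cap, diameter 41, 105 high, on the left of the worktop. A bystander, to be left alone
- mill: wooden pepper mill, diameter 58, 160 high, front right. A bystander, to be left alone
- spoon: teaspoon, 130 long, lying flat, front left. A bystander, to be left alone

How it is judged:
On the way, in this order (a step that is already met when the one before it is completed fails the run):
1. the drawer is out to its stop (within 6 mm), the button not yet pressed (value of joint fryer_drawer above 0.084 m and value of joint release below 0.004 m), for 0.2 s.
2. the release button is held down by the fingers with the drawer still out (value of joint fryer_drawer above 0.08 m and value of joint release above 0.009 m and contact force between the fingers and release above 2 N and contact force between anything else and release below 25 N), for 0.5 s.
At the end, for the whole second after the job is handed in: the drawer is out to its stop (within 10 mm) and the fingers hold the release button at least 9 mm down of its 12 mm, with 2 to 25 N on it (all of step 2); the arm keeps its last pose, push and grip.
It fails at once if the button is pressed with more than 35 N (contact force between anything else and release above 35 N).
It fails at once if a thing standing around is moved by more than 25 mm (distance of any of mug, tin, jar, jar_b, mill, spoon from where it was at the start of the episode above 0.025 m).
It also fails if it takes over 42 s, if anything falls off the work surface, if the arm or the gripper's body presses on something with over 40 N, if the wrist force passes 120 N, or if a joint passes its speed limit or range.

## Working session

There is one attempt and no reset: what is moved stays moved. The work goes in short steps, Python scripts to look and compute and a tool call to move; the robot and the scene stay as the last step left them, time stands still between calls to the robot, and variables do not carry over. Pictures are saved under pics/ and viewed, and the job is handed in when it is done.

Besides the shell and the picture viewer there is one more tool, called after "Request:" as name(argument=value, ...), one argument or row to a line, values as JSON. apply_moves: Moves the arm, as the interface text tells. Scaled input: -1 to 1 covers 25 mm each way for a shift and 6 degrees each way for a turn. Its arguments: {"type":"object","properties":{"plan":{"type":"array","items":{"type":"array","items":{"type":"array","items":{"type":"number"}}}},"squeeze":{"type":"number"}},"required":["plan"]}

```bash
ls; mkdir -p pics
python3 - <<'E'
from plant import robot,capture
import cv2,numpy as np
s=robot.read_state();print({k:np.round(v,3).tolist() for k,v in s.items()})
for n in("scene","top"):
    c=capture(n);cv2.imwrite(f"pics/{n}0.png",c["image"][:,:,::-1]);np.savez(f"{n}0.npz",**c)
    print(n,c["fovy"],c["cx"],c["cy"],c["position"],np.round(c["attitude"],3))
E
```

```text
pics
{'clock': 0.0, 'joint_positions': [-1.404, 0.378, 0.08, 1.274, 0.0, 1.46], 'dq': [-0.001, -0.0, 0.001, 0.001, 0.002, 0.001], 'joint_torque': [0.001, -46.361, 26.987, 0.021, -0.0, 0.0], 'position': [0.157, -0.552, 0.23], 'tcp_rot': [[0.962, 0.273, -0.0], [0.273, -0.962, 0.002], [0.0, -0.002, -1.0]], 'force': [0.601, -0.872, 0.774], 'ft_torque': [-0.04, 0.028, -0.008], 'grip_width': 0.085}
scene 51.00286732473659 314.32877668306713 242.14278018434 [0.13273287 0.64194329 0.91958862] [[-0.82  -0.415  0.394]
 [-0.572  0.598 -0.561]
 [-0.003 -0.685 -0.728]]
top 42.39081831729574 321.7073255155488 248.09387608396173 [-0.11632634  0.35276738  1.52646444] [[-0.429 -0.792  0.436]
 [-0.903  0.382 -0.195]
 [-0.012 -0.477 -0.879]]
```

View pics/scene0.png

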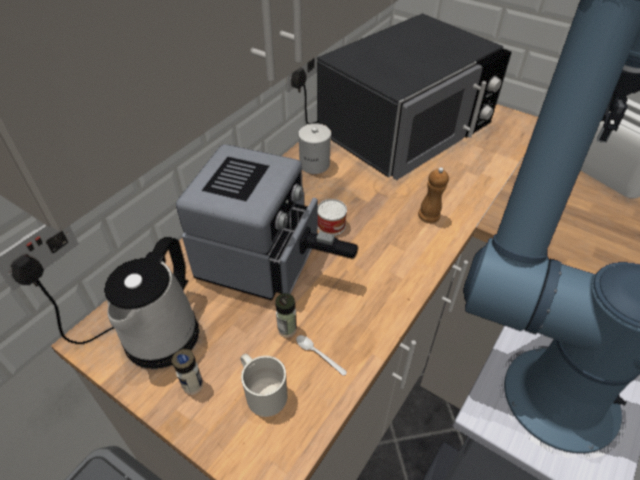

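View pics/top0.png

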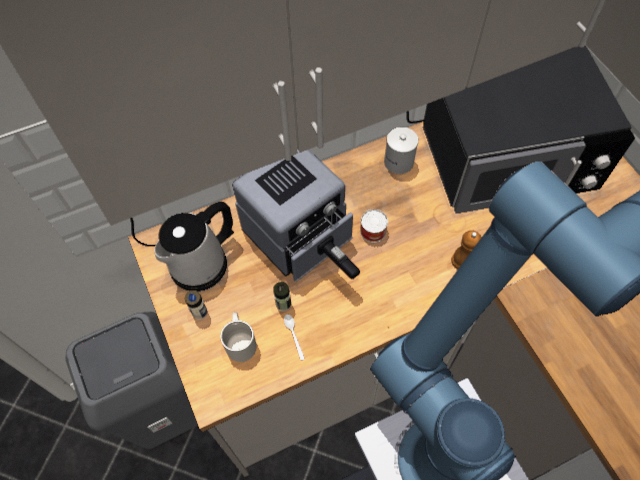

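Scene view: the fryer is at about (240,220), with its handle running from (305,237) to (355,250). The small jar is at (287,315), the tin at (332,215) and the mill at (432,195). Next I measure these from the depth data.

```bash
cat > h.py <<'E'
import numpy as np,cv2
def cloud(c):
    f=240/np.tan(np.radians(float(c["fovy"]))/2)
    v,u=np.mgrid[0:480,0:640]; z=c["range_z"]
    p=np.stack([(u-c["cx"])/f*z,(v-c["cy"])/f*z,z],-1)
    w=p@np.array(c["attitude"]).T+c["position"]; w[z==0]=np.nan
    return w
def proj(c,P):
    f=240/np.tan(np.radians(float(c["fovy"]))/2)
    q=(np.atleast_2d(P)-c["position"])@np.array(c["attitude"])
    return np.c_[q[:,0]/q[:,2]*f+c["cx"],q[:,1]/q[:,2]*f+c["cy"]]
E
python3 - <<'E'
from h import *
for n,boxes in(("scene",dict(top=(180,150,305,240),handle=(305,228,360,262),jar=(274,290,300,335),tin=(315,200,350,235),mill=(418,165,450,225),mug=(240,355,290,415),jarb=(172,348,202,395))),
 ("top",dict(top=(235,150,345,230),handle=(318,238,362,280),jar=(272,280,294,314),tin=(360,208,390,242),mill=(452,228,482,270),mug=(220,318,258,362),jarb=(184,290,208,320)))):
    c=np.load(n+"0.npz");w=cloud(c)
    for k,(a,b,d,e) in boxes.items():
        p=w[b:e,a:d].reshape(-1,3);p=p[np.isfinite(p[:,0])]
        col=c["image"][b:e,a:d].reshape(-1,3)
        if k=="top":
            q=p[abs(p[:,2]-.25)<.006];r=cv2.minAreaRect(q[:,:2].astype(np.float32)*1000)
            print(n,k,len(q),np.median(q[:,2]).round(4),r)
        elif k=="handle":
            q=p[(p[:,2]>.095)&(p[:,2]<.15)&(np.isfinite(p[:,0]))];
            print(n,k,len(q),"zpct",np.percentile(q[:,2],[5,50,90,97,100]).round(4),cv2.minAreaRect(q[:,:2].astype(np.float32)*1000))
        else:
            q=p[p[:,2]>.012];r=cv2.minEnclosingCircle(q[:,:2].astype(np.float32)*1000)
            print(n,k,q[:,2].max().round(3),q.min(0).round(3),q.max(0).round(3))
E
```

```text
scene top 5656 0.2478 ((723.5367431640625, 66.48297119140625), (192.58856201171875, 214.3512725830078), 15.799991607666016)
scene handle 943 zpct [0.1081 0.1261 0.1395 0.1419 0.1451] ((542.0276489257812, 12.446941375732422), (64.9075698852539, 137.89402770996094), 87.14608001708984)
scene jar 0.109 [0.508 0.105 0.012] [0.607 0.203 0.109]
scene tin 0.148 [ 0.54  -0.178  0.012] [0.667 0.019 0.148]
scene mill 0.162 [ 0.408 -0.472  0.012] [ 0.546 -0.285  0.162]
scene mug 0.095 [0.428 0.287 0.012] [0.539 0.368 0.095]
scene jarb 0.11 [0.583 0.338 0.012] [0.671 0.412 0.11 ]
top top 3802 0.2476 ((720.2022094726562, 65.93850708007812), (193.53985595703125, 213.74168395996094), 15.676708221435547)
top handle 707 zpct [0.1117 0.1271 0.1402 0.1441 0.1494] ((538.0845336914062, 17.73567771911621), (133.00157165527344, 64.60955047607422), 2.8591506481170654)
top jar 0.113 [0.506 0.162 0.013] [0.548 0.202 0.113]
top tin 0.063 [ 0.588 -0.179  0.012] [ 0.666 -0.101  0.063]
top mill 0.641 [ 0.187 -0.338  0.012] [ 0.46  -0.056  0.641]
top mug 0.1 [0.425 0.288 0.012] [0.526 0.368 0.1  ]
top jarb 0.113 [0.579 0.365 0.012] [0.666 0.412 0.113]
```

Run:
```python
from h import *
a=np.radians(15.75);R=np.array([[np.cos(a),-np.sin(a)],[np.sin(a),np.cos(a)]]);C=np.array([.722,.0662])
for n in("scene","top"):
    w=cloud(np.load(n+"0.npz")).reshape(-1,3);w=w[np.isfinite(w[:,0])]
    l=np.c_[(w[:,:2]-C)@R,w[:,2]]
    m=(abs(l[:,1])<.03)&(l[:,2]>.105)&(l[:,2]<.15)&(l[:,0]<-.14)&(l[:,0]>-.32);h=l[m]
    print(n,m.sum(),"xmin",np.percentile(h[:,0],[0,1,3]).round(4),"y",np.percentile(h[:,1],[0,2,50,98,100]).round(4))
    for x in np.arange(-.28,-.13,.01):
        k=h[abs(h[:,0]-x)<.005]
        if len(k):print(x.round(3),len(k),k[:,2].max().round(4),np.percentile(k[:,2],90).round(4),k[:,1].min().round(3),k[:,1].max().round(3))
    # panel front
    m=(abs(l[:,1])>.04)&(abs(l[:,1])<.1)&(l[:,2]>.03)&(l[:,2]<.15)&(l[:,0]<-.11)&(l[:,0]>-.16)
    print("panel",m.sum(),np.percentile(l[m,0],[1,5,20,50]).round(4))
    for nm,b in dict(jar=(-.3,.03,.2,.2),tin=(-.3,-.25,0,-.11)).items():
        m=(l[:,0]>b[0])&(l[:,0]<-.05)&(l[:,1]>b[1])&(l[:,1]<b[3])&(l[:,2]>.012)&(l[:,2]<.12)
        k=l[m];print(nm,k.min(0).round(3) if len(k) else 0,k.max(0).round(3) if len(k) else 0)
```

```text
scene 922 xmin [-0.2571 -0.256  -0.2532] y [-0.0262 -0.0151  0.0078  0.017   0.0244]
-0.26 15 0.1251 0.1238 -0.011 0.008
-0.25 76 0.1299 0.1277 -0.015 0.016
-0.24 70 0.1289 0.1276 -0.015 0.015
-0.23 70 0.1301 0.1283 -0.015 0.015
-0.22 73 0.1304 0.1279 -0.015 0.015
-0.21 77 0.1325 0.1303 -0.017 0.015
-0.2 95 0.1451 0.1413 -0.016 0.016
-0.19 85 0.1441 0.1417 -0.011 0.016
-0.18 84 0.1437 0.1422 -0.012 0.016
-0.17 75 0.1434 0.1413 -0.013 0.016
-0.16 64 0.1328 0.1303 -0.015 0.015
-0.15 71 0.1307 0.1285 -0.017 0.016
-0.14 67 0.1338 0.1327 -0.026 0.024
panel 984 [-0.1338 -0.1334 -0.1328 -0.1321]
jar [-0.23   0.03   0.012] [-0.05   0.198  0.12 ]
tin [-0.183 -0.214  0.012] [-0.109 -0.133  0.061]
top 620 xmin [-0.2585 -0.2566 -0.256 ] y [-0.0219 -0.0155  0.0042  0.0174  0.0251]
-0.26 28 0.1291 0.1238 -0.013 0.012
-0.25 54 0.1323 0.1286 -0.016 0.016
-0.24 46 0.13 0.1289 -0.013 0.016
-0.23 46 0.1321 0.1304 -0.014 0.016
-0.22 49 0.1311 0.1287 -0.016 0.015
-0.21 54 0.1459 0.133 -0.014 0.016
-0.2 61 0.1485 0.1425 -0.014 0.016
-0.19 48 0.1463 0.1426 -0.013 0.016
-0.18 49 0.1469 0.1415 -0.012 0.016
-0.17 36 0.1453 0.1416 -0.011 0.018
-0.16 45 0.1354 0.1315 -0.015 0.015
-0.15 47 0.137 0.1304 -0.019 0.017
-0.14 57 0.1376 0.1346 -0.022 0.025
panel 881 [-0.1367 -0.1357 -0.1346 -0.1332]
jar [-0.237  0.03   0.012] [-0.05   0.198  0.12 ]
tin [-0.186 -0.212  0.012] [-0.11  -0.133  0.063]
```

Everything agrees with the given sizes. The yaw is about 15.75°, the drawer is ajar by about 19 mm, and the grip point is at about (0.497, 0.003, 0.115). The jaws already line up across the handle, so I only need to translate.

Request:
apply_moves(
  plan=[
    [[0.6,1,0,0,0,0,-1],[0.6,1,0,0,0,0,-1],[0.6,1,0,0,0,0,-1],[0.6,1,0,0,0,0,-1],[0.6,1,0,0,0,0,-1]],
  ],
  squeeze=50,
)

```text
clock: 0.52
position: [0.2325, -0.4266, 0.2308]
tcp_rot: [[0.962, 0.273, -0.0], [0.273, -0.962, 0.001], [0.0, -0.001, -1.0]]
force: [1.0, 0.1, -0.1]
grip_width: 0.0852
```

Request:
apply_moves(
  plan=[
    [[0.6,1,0,0,0,0,-1],[0.6,1,0,0,0,0,-1],[0.6,1,0,0,0,0,-1],[0.6,1,0,0,0,0,-1],[0.6,1,0,0,0,0,-1]],
  ],
)

```text
clock: 0.93
position: [0.3074, -0.3016, 0.231]
tcp_rot: [[0.962, 0.273, -0.0], [0.273, -0.962, 0.001], [-0.0, -0.001, -1.0]]
force: [0.3, 0.5, 0.0]
grip_width: 0.0853
```

Request:
apply_moves(
  plan=[
    [[0.65,1,0,0,0,0,-1],[0.65,1,0,0,0,0,-1],[0.65,1,0,0,0,0,-1],[0.65,1,0,0,0,0,-1],[0.65,1,0,0,0,0,-1]],
  ],
)

```text
clock: 1.35
position: [0.3886, -0.1766, 0.231]
tcp_rot: [[0.962, 0.273, -0.001], [0.273, -0.962, 0.0], [-0.0, -0.0, -1.0]]
force: [-0.0, -0.0, -0.4]
grip_width: 0.0857
```

Request:
apply_moves(
  plan=[
    [[0.65,1,0,0,0,0,-1],[0.65,1,0,0,0,0,-1],[0.65,1,0,0,0,0,-1],[0.65,1,0,0,0,0,-1],[0.65,1,0,0,0,0,-1]],
  ],
)

```text
clock: 1.77
position: [0.4698, -0.0516, 0.231]
tcp_rot: [[0.962, 0.273, -0.001], [0.273, -0.962, -0.0], [-0.001, -0.0, -1.0]]
force: [-0.1, -0.8, 0.4]
grip_width: 0.0855
```

Request:
apply_moves(
  plan=[
    [[0.2,0.44,0,0,0,0,-1],[0.2,0.44,0,0,0,0,-1],[0.2,0.44,0,0,0,0,-1],[0.2,0.44,0,0,0,0,-1],[0.2,0.44,0,0,0,0,-1]],
  ],
)

```text
clock: 2.18
position: [0.4947, 0.0024, 0.2312]
tcp_rot: [[0.962, 0.272, -0.0], [0.272, -0.962, -0.0], [-0.0, 0.0, -1.0]]
force: [-0.6, -0.3, 1.2]
grip_width: 0.0852
```

Run:
```python
from plant import robot,capture
import cv2,numpy as np
s=robot.read_state();print({k:np.round(v,3).tolist() for k,v in s.items()})
for n in("wrist",):
    c=capture(n);cv2.imwrite(f"pics/{n}1.png",c["image"][:,:,::-1]);np.savez(f"{n}1.npz",**c)
```

```text
{'clock': 2.183, 'joint_positions': [-0.123, 0.215, -0.143, 1.214, -0.0, 2.742], 'dq': [0.285, 0.119, 0.155, 0.031, -0.001, 0.283], 'joint_torque': [-1.182, -38.585, 26.36, -0.007, 0.018, -0.234], 'position': [0.495, 0.002, 0.231], 'tcp_rot': [[0.962, 0.272, -0.0], [0.272, -0.962, -0.0], [-0.0, 0.0, -1.0]], 'force': [-0.591, -0.302, 1.192], 'ft_torque': [-0.076, 0.022, 0.049], 'grip_width': 0.085}
```

View pics/wrist1.png

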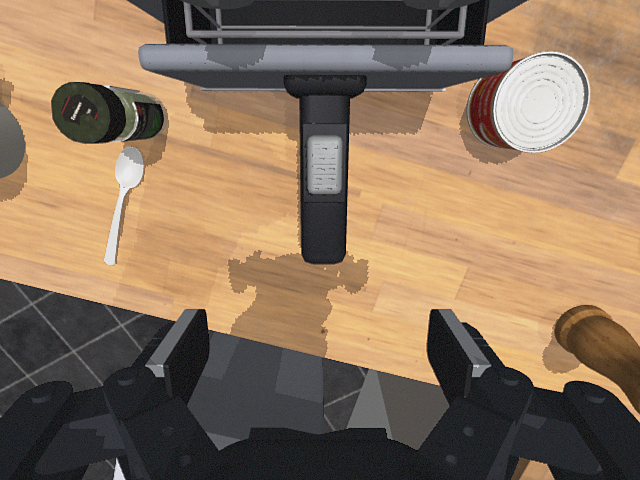

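The wrist view shows the handle centred between the fingers (column 324 against 318) and parallel to the tool. The button is at (324,165) and the spoon and jar are well to the left. I'll check the handle with this view's depth.

Run:
```python
from h import *
from plant import robot
print(robot.read_state()["position"].round(4) if hasattr(robot.read_state()["position"],'round') else robot.read_state()["position"])
a=np.radians(15.75);R=np.array([[np.cos(a),-np.sin(a)],[np.sin(a),np.cos(a)]]);C=np.array([.722,.0662])
w=cloud(np.load("wrist1.npz"))
for nm,(x0,y0,x1,y1) in dict(bar=(295,205,352,270),bar2=(295,98,352,130),btn=(305,133,343,195)).items():
    p=w[y0:y1,x0:x1].reshape(-1,3);p=p[np.isfinite(p[:,0])];p=p[p[:,2]>.11]
    l=np.c_[(p[:,:2]-C)@R,p[:,2]]
    print(nm,np.percentile(l[:,0],[1,99]).round(4),np.percentile(l[:,1],[1,50,99]).round(4),"z",np.median(l[:,2]).round(4))
    if nm=="btn":
        l=l[l[:,2]>.137];print(l.min(0).round(4),l.max(0).round(4))
```

```text
[0.4956 0.004  0.2313]
bar [-0.2534 -0.2119] [-0.02   -0.0044  0.0109] z 0.1271
bar2 [-0.1634 -0.1452] [-0.0203 -0.0045  0.0112] z 0.1275
btn [-0.2031 -0.1658] [-0.0162 -0.004   0.0075] z 0.1413
[-0.2026 -0.0156  0.137 ] [-0.1666  0.006   0.1447]
```

Request:
apply_moves(
  plan=[
    [[0.08,-0.12,-0.9,0,0,0,-1],[0,0,-0.9,0,0,0,-1],[0,0,-0.9,0,0,0,-1],[0,0,-0.9,0,0,0,-1],[0,0,-0.9,0,0,0,-1]],
  ],
)

```text
clock: 2.65
position: [0.4966, -0.0015, 0.118]
tcp_rot: [[0.962, 0.273, 0.0], [0.273, -0.962, -0.0], [0.0, 0.0, -1.0]]
force: [0.4, 0.2, 0.4]
grip_width: 0.0857
```

Request:
apply_moves(
  plan=[
    [[0,0,-0.4,0,0,0,-1],[0,0,-0.4,0,0,0,-1],[0,0,0,0,0,0,-1],[0,0,0,0,0,0,1],[0,0,0,0,0,0,1]],
  ],
)

```text
clock: 3.07
position: [0.4977, -0.0013, 0.1]
tcp_rot: [[0.962, 0.273, 0.002], [0.273, -0.962, -0.0], [0.002, 0.001, -1.0]]
force: [-0.1, 1.2, 0.6]
grip_width: 0.064
```

Request:
apply_moves(
  plan=[
    [[0,0,0,0,0,0,1],[0,0,0,0,0,0,1],[0,0,0,0,0,0,1],[0,0,0,0,0,0,1],[0,0,0,0,0,0,1]],
  ],
)

```text
clock: 3.48
position: [0.4975, -0.0009, 0.1]
tcp_rot: [[0.962, 0.273, 0.002], [0.273, -0.962, 0.0], [0.002, 0.0, -1.0]]
force: [-1.2, 1.6, 6.1]
grip_width: 0.0313
```

Request:
apply_moves(
  plan=[
    [[0,0,0,0,0,0,1],[0,0,0,0,0,0,1],[0,0,0,0,0,0,1],[0,0,0,0,0,0,1],[0,0,0,0,0,0,1]],
  ],
)

```text
clock: 3.9
position: [0.4975, -0.0009, 0.1]
tcp_rot: [[0.962, 0.273, 0.002], [0.273, -0.962, 0.0], [0.002, 0.0, -1.0]]
force: [-1.3, 1.0, 6.7]
grip_width: 0.0314
```

Request:
apply_moves(
  plan=[
    [[-0.2,-0.056,0,0,0,0,1],[-0.385,-0.109,0,0,0,0,1],[-0.385,-0.109,0,0,0,0,1],[-0.385,-0.109,0,0,0,0,1],[-0.385,-0.109,0,0,0,0,1]],
  ],
)

```text
clock: 4.32
position: [0.4542, -0.013, 0.0999]
tcp_rot: [[0.962, 0.274, 0.004], [0.274, -0.962, 0.001], [0.004, -0.0, -1.0]]
force: [2.6, 3.9, 6.6]
grip_width: 0.031
```

Request:
apply_moves(
  plan=[
    [[-0.2,-0.056,0,0,0,0,1],[-0.2,-0.056,0,0,0,0,1],[-0.2,-0.056,0,0,0,0,1],[-0.2,-0.056,0,0,0,0,1],[-0.1,-0.028,0,0,0,0,1]],
  ],
)

```text
clock: 4.73
position: [0.4317, -0.0193, 0.1]
tcp_rot: [[0.962, 0.273, 0.004], [0.273, -0.962, 0.001], [0.004, -0.0, -1.0]]
force: [9.4, 5.8, -4.7]
grip_width: 0.0314
```

Request:
apply_moves(
  plan=[
    [[-0.08,-0.022,0,0,0,0,1],[-0.08,-0.022,0,0,0,0,1],[-0.04,-0.011,0,0,0,0,1],[0,0,0,0,0,0,1],[0,0,0,0,0,0,1]],
  ],
)

```text
clock: 5.15
position: [0.4318, -0.0193, 0.1]
tcp_rot: [[0.962, 0.274, 0.012], [0.274, -0.962, 0.006], [0.013, -0.002, -1.0]]
force: [17.0, 10.5, -8.9]
grip_width: 0.0312
```

Run:
```python
from h import *
from plant import robot,capture
a=np.radians(15.75);R=np.array([[np.cos(a),-np.sin(a)],[np.sin(a),np.cos(a)]]);C=np.array([.722,.0662])
c=capture("scene");cv2.imwrite("pics/scene2.png",c["image"][:,:,::-1])
w=cloud(c).reshape(-1,3);w=w[np.isfinite(w[:,0])];l=np.c_[(w[:,:2]-C)@R,w[:,2]]
m=(abs(l[:,1])>.045)&(abs(l[:,1])<.1)&(l[:,2]>.03)&(l[:,2]<.146)&(l[:,0]<-.15)&(l[:,0]>-.24)
print(m.sum(),np.percentile(l[m,0],[1,5,20,50,80]).round(4))
print(robot.read_state()["position"],robot.read_state()["force"])
```

```text
1260 [-0.2018 -0.2012 -0.2007 -0.1814 -0.1615]
[ 0.43179881 -0.01928199  0.10001173] [16.65790226 10.18151323 -9.56434408]
```

View pics/scene2.png

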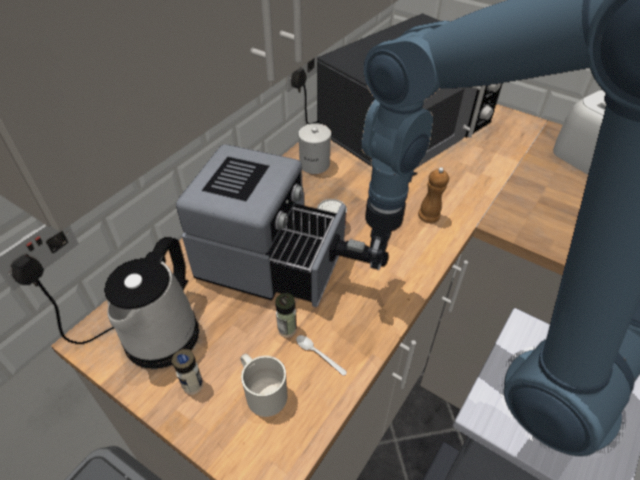

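The drawer is at its stop: the force rose to 20 N with no further movement, and the panel has moved about 68 mm, which puts the drawer at about 0.088 m. Next I release, rise, close the fingers and move over the button.

Request:
apply_moves(
  plan=[
    [[0.06,0.017,0,0,0,0,1],[0,0,0,0,0,0,-1],[0,0,0,0,0,0,-1],[0,0,0,0,0,0,-1],[0,0,0,0,0,0,-1]],
  ],
)

```text
clock: 5.62
position: [0.4261, -0.0209, 0.0985]
tcp_rot: [[0.962, 0.273, -0.002], [0.273, -0.962, -0.0], [-0.002, -0.0, -1.0]]
force: [-0.3, 0.8, -0.4]
grip_width: 0.078
```

Request:
apply_moves(
  plan=[
    [[0,0,0,0,0,0,-1],[0,0,0.5,0,0,0,-1],[0,0,0.9,0,0,0,-1],[0,0,0.9,0,0,0,-1],[0,0,0.9,0,0,0,-1]],
  ],
)

```text
clock: 6.03
position: [0.4263, -0.0207, 0.1794]
tcp_rot: [[0.962, 0.273, -0.001], [0.273, -0.962, -0.0], [-0.001, -0.0, -1.0]]
force: [0.0, -0.5, 0.1]
grip_width: 0.0854
```

Request:
apply_moves(
  plan=[
    [[0,0,0,0,0,0,1],[0,0,0,0,0,0,1],[0,0,0,0,0,0,1],[0,0,0,0,0,0,1],[0,0,0,0,0,0,1]],
  ],
)

```text
clock: 6.45
position: [0.4261, -0.0206, 0.1777]
tcp_rot: [[0.962, 0.273, -0.002], [0.273, -0.962, 0.0], [-0.002, -0.001, -1.0]]
force: [-0.2, -0.4, -0.5]
grip_width: 0.0254
```

Request:
apply_moves(
  plan=[
    [[0,0,0,0,0,0,1],[0,0,0,0,0,0,1],[0,0,0,0,0,0,1],[0,0,0,0,0,0,1],[0,0,0,0,0,0,1]],
  ],
)

```text
clock: 6.87
position: [0.4271, -0.0207, 0.1788]
tcp_rot: [[0.962, 0.273, -0.0], [0.273, -0.962, -0.0], [-0.0, 0.0, -1.0]]
force: [-0.3, 0.1, 0.5]
grip_width: 0.0003
```

Run:
```python
from h import *
from plant import robot,capture
a=np.radians(15.75);R=np.array([[np.cos(a),-np.sin(a)],[np.sin(a),np.cos(a)]]);C=np.array([.722,.0662])
s=robot.read_state();print(s["position"],s["force"],s["grip_width"],s["tcp_rot"])
for n in("scene","top","wrist"):
    c=capture(n);cv2.imwrite(f"pics/{n}3.png",c["image"][:,:,::-1]);np.savez(f"{n}3.npz",**c)
    w=cloud(c).reshape(-1,3);w=w[np.isfinite(w[:,0])];l=np.c_[(w[:,:2]-C)@R,w[:,2]]
    m=(abs(l[:,1])>.045)&(abs(l[:,1])<.1)&(l[:,2]>.03)&(l[:,2]<.146)&(l[:,0]<-.15)&(l[:,0]>-.24)
    print(n,m.sum(),np.percentile(l[m,0],[1,5,20,50,80]).round(4))
    m=(abs(l[:,1])<.03)&(l[:,2]>.137)&(l[:,2]<.147)&(l[:,0]<-.22)&(l[:,0]>-.29)
    if m.sum():print("btn",m.sum(),np.percentile(l[m],[3,97],axis=0).round(4))
```

```text
[ 0.42710787 -0.02069561  0.17876057] [-0.30755569  0.1198361   0.51204237] 0.000293905943639324 [[ 9.61947285e-01  2.73235070e-01 -1.29945232e-04]
 [ 2.73235060e-01 -9.61947293e-01 -8.58694507e-05]
 [-1.48463010e-04  4.70962917e-05 -9.99999988e-01]]
scene 1274 [-0.2018 -0.2013 -0.2007 -0.1809 -0.1613]
btn 133 [[-0.2691 -0.0116  0.1379]
 [-0.2368  0.0093  0.1437]]
top 683 [-0.2042 -0.2034 -0.2021 -0.2005 -0.1668]
btn 42 [[-0.2555 -0.0098  0.1375]
 [-0.2373  0.0101  0.1467]]
wrist 9039 [-0.2021 -0.2011 -0.201  -0.2007 -0.1783]
btn 3348 [[-0.2687 -0.0145  0.1384]
 [-0.236   0.0058  0.1432]]
```

View pics/wrist3.png

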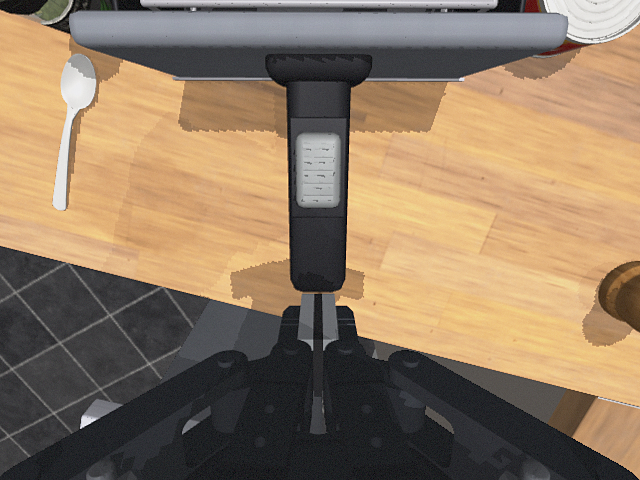

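The button (319,170) is in line with the closed fingers (column 318) and the drawer is still out (panel at −0.201). Button centre is at about (0.480, −0.005), top at 0.142. I move over it and then press down.

Request:
apply_moves(
  plan=[
    [[0.42,0.124,0,0,0,0,1],[0.42,0.124,0,0,0,0,1],[0.42,0.124,0,0,0,0,1],[0.42,0.124,0,0,0,0,1],[0.42,0.124,0,0,0,0,1]],
  ],
)

```text
clock: 7.43
position: [0.4814, -0.0047, 0.1788]
tcp_rot: [[0.962, 0.274, 0.001], [0.274, -0.962, -0.0], [0.001, 0.0, -1.0]]
force: [0.5, 0.1, 1.1]
grip_width: 0.0001
```

Request:
apply_moves(
  plan=[
    [[0,0,-0.4,0,0,0,1],[0,0,-0.4,0,0,0,1],[0,0,-0.3,0,0,0,1],[0,0,0,0,0,0,1],[0,0,0,0,0,0,1]],
  ],
)

```text
clock: 7.85
position: [0.4797, -0.005, 0.1509]
tcp_rot: [[0.962, 0.274, -0.001], [0.274, -0.962, 0.0], [-0.001, -0.0, -1.0]]
force: [-0.7, -0.7, 0.0]
grip_width: -0.0003
```

Request:
apply_moves(
  plan=[
    [[0,0,-0.16,0,0,0,1],[0,0,-0.16,0,0,0,1],[0,0,-0.12,0,0,0,1],[0,0,-0.12,0,0,0,1],[0,0,0,0,0,0,1]],
  ],
)

```text
clock: 8.27
position: [0.4802, -0.0053, 0.1375]
tcp_rot: [[0.962, 0.273, 0.001], [0.273, -0.962, -0.0], [0.001, 0.0, -1.0]]
force: [0.3, 0.3, 4.6]
grip_width: -0.0
```

Request:
apply_moves(
  plan=[
    [[0,0,-0.08,0,0,0,1],[0,0,-0.04,0,0,0,1],[0,0,-0.04,0,0,0,1],[0,0,0,0,0,0,1],[0,0,0,0,0,0,1]],
  ],
)

```text
clock: 8.68
position: [0.4802, -0.0053, 0.1338]
tcp_rot: [[0.962, 0.273, 0.001], [0.273, -0.962, -0.0], [0.001, 0.001, -1.0]]
force: [-0.3, -0.3, 5.8]
grip_width: -0.0002
```

Request:
apply_moves(
  plan=[
    [[0,0,-0.08,0,0,0,1],[0,0,-0.04,0,0,0,1],[0,0,-0.04,0,0,0,1],[0,0,0,0,0,0,1],[0,0,0,0,0,0,1]],
  ],
)

```text
clock: 9.1
position: [0.4802, -0.0053, 0.13]
tcp_rot: [[0.962, 0.273, 0.001], [0.273, -0.962, -0.0], [0.001, 0.001, -1.0]]
force: [-0.4, -0.2, 7.4]
grip_width: 0.0
```

Request:
apply_moves(
  plan=[
    [[0,0,-0.04,0,0,0,1],[0,0,0,0,0,0,1],[0,0,0,0,0,0,1],[0,0,0,0,0,0,1],[0,0,0,0,0,0,1]],
  ],
)

```text
clock: 9.52
position: [0.4807, -0.0051, 0.1299]
tcp_rot: [[0.962, 0.273, 0.003], [0.273, -0.962, -0.0], [0.003, 0.001, -1.0]]
force: [-1.4, 2.1, 12.4]
grip_width: 0.0002
```

The button is at its stop with 12.4 N on it. I hold and check the pose.

Request:
apply_moves(
  plan=[
    [[0,0,0,0,0,0,1],[0,0,0,0,0,0,1],[0,0,0,0,0,0,1],[0,0,0,0,0,0,1],[0,0,0,0,0,0,1]],
  ],
)

```text
clock: 9.93
position: [0.4807, -0.0051, 0.13]
tcp_rot: [[0.962, 0.273, 0.003], [0.273, -0.962, -0.0], [0.003, 0.001, -1.0]]
force: [-2.4, 0.5, 11.9]
grip_width: -0.0002
```

Run:
```python
from h import *
from plant import robot,capture
a=np.radians(15.75);R=np.array([[np.cos(a),-np.sin(a)],[np.sin(a),np.cos(a)]]);C=np.array([.722,.0662])
for n in("scene","wrist"):
    c=capture(n);cv2.imwrite(f"pics/{n}4.png",c["image"][:,:,::-1])
    w=cloud(c).reshape(-1,3);w=w[np.isfinite(w[:,0])];l=np.c_[(w[:,:2]-C)@R,w[:,2]]
    m=(abs(l[:,1])>.045)&(abs(l[:,1])<.1)&(l[:,2]>.03)&(l[:,2]<.146)&(l[:,0]<-.15)&(l[:,0]>-.24)
    print(n,np.percentile(l[m,0],[1,5,20,50]).round(4))
s=robot.read_state();print(s["clock"],s["position"],s["force"])
```

```text
scene [-0.2015 -0.2007 -0.2001 -0.1809]
wrist [-0.1995 -0.1864 -0.1834 -0.1719]
10.0333 [ 0.48070163 -0.00512558  0.12992581] [-1.48639266  1.39591192 12.17062073]
```

View pics/wrist4.png

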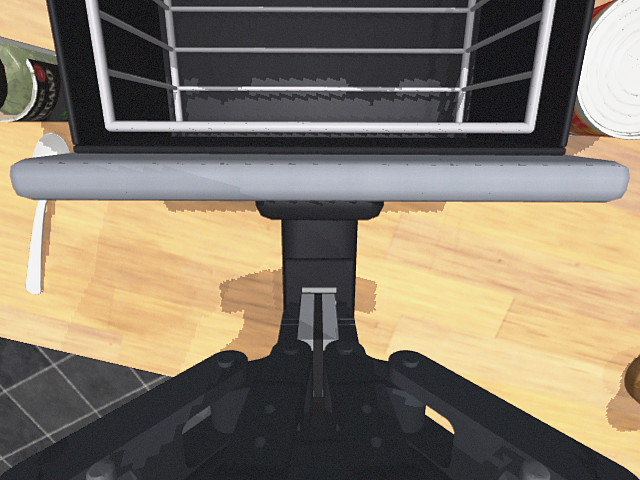

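View pics/scene4.png

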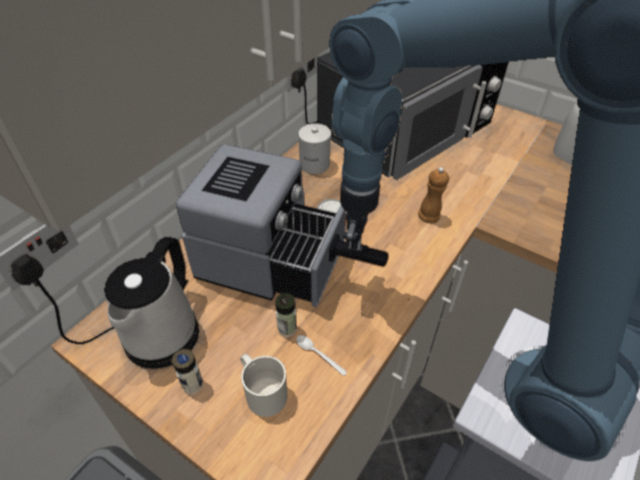

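The wrist view shows the fingertips on the button at (319,290), with the basket out. The scene view shows the drawer open and the jars, mug, spoon and mill where they were. Handing in.

```bash
python3 -c "
from plant import robot
print(robot.finish_job()); s=robot.read_state();print(s['clock'],s['position'],s['force'])"
```

```text
the job is handed in; nothing more can be done
None
the job is handed in; nothing more can be done
```

I pulled the drawer straight out to its stop, let go of the handle, and pressed the release button right down with the closed fingertips. I handed the job in at about 10 s of the 42 s, still holding the button; the hand-in gives no verdict.

- **Drawer:** at the stop the pull rose to about 20 N with no further movement. The last camera check, with the button down, put the panel 87–88 mm out, against a 90 mm stop and about 2 mm of calibration error. The last wrist view gave lower panel figures (about 2 mm at the nearest reading, more at the others). I put that down to the panel being partly outside that close-up and relied on the scene camera.
- **Button:** the fingertips came to rest at z = 0.130, which is the height of the button's top when fully pressed. The force on it was steady at about 12 N.
- **Bystanders:** the jars, mug, spoon and mill look unmoved in the last scene picture. The tin was mostly hidden behind the drawer there, but nothing I did went near it.

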